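# Centre the decanting candlestick on its riser

### The arm

A 6-joint arm with a two-finger parallel gripper is mounted at the origin on the work surface. World frame = base frame: x ahead of the robot, y to its left, z up, the work surface at z = 0. Lengths are in m, angles in degrees, forces in N, time in s.
With the tool pointing down it reaches from about 0.375 to 0.9 m from the base axis. Payload 3.1 kg.
Tool frame: the origin (TCP) lies between the finger pads; the fingertips stand 22 mm ahead of it and the grasp point (between the pads) lies 3 mm ahead of it (bot.tip_extent is the distance from the TCP to the fingertips, in m); y points along the fingers, z is the direction in which the jaws open and shut, and the axes are right-handed (so a half turn about y gives the same grasp; the last joint's range is limited). The gripper opens to 87 mm and grips with 3 to 60 N. Pads are 19 mm wide; open, the fingers measure 117 mm over their backs; the gripper's body (75 mm by 190 mm) begins 51 mm behind the grasp point.
Start: joints at [60.418, 30.224, 82.088, -0, 67.689, -10.227], TCP at [0.207, 0.59, 0.213] pointing down, gripper open.
Joint ranges: [-176.69, 176.69], [-43.24, 126.21], [12.49, 139.97], [-82, 262], [0, 151.66], [-163.58, 163.58]. Speed limits (degrees/s): [159.86, 159.86, 180, 180, 180, 180].

### API

Orientations are given as a 3x3 rotation matrix whose columns are the frame's x, y, z axes.
In Python, from rig import bot, eyes, models gives the robot as it stands. The module is installed in compiled form; this text tells all that it offers.
- The arm moves only by the tool arm_command, never from a script. Its arguments are lists of equal length, an entry for each row: "translation": the shift along the tool's x, y, z each as a share of 0.08 m, from -1 to 1, a list of three; "rotation": the turn, a rotation vector about the tool's x, y, z each as a share of 60 degrees, from -1 to 1, a list of three; "grip": the closure, from -1 (fully open) to 1 (shut), so that 0 is half open. In form: {"translation": [[x, y, z], ...], "rotation": [[rx, ry, rz], ...], "grip": [grip, ...]}. A call has 1 to 5 rows; each row is the pose to reach, as a shift and turn from the pose commanded when the call began, along the tool's axes at that moment; what a row does not reach only later rows make up. A row lasts 1/10 s, in which the tool goes at most 50 mm and 8.59 degrees, less where a joint would pass 70% of its speed; a pose out of reach is approached as far as the arm can. A call with a number of a shift or a turn outside -1 to 1 is refused whole. A call with a gripper value outside its range is refused whole. The fingers move at their own pace and stop on an object; the grip force is fixed at half the most. Time passes only in rows, so rows that repeat a pose let the fingers close. It gives the time, the measured TCP pose, the force and the opening at its end, in the units of the state.
- bot.read_state(): the state, without advancing time (a new reading comes with each control period).
- eyes.capture(name): name is "scene" or "top"; returns a dict with "image" (480x640x3 uint8, blue, green, red), "mtx" (3x3 intrinsics, pixels), "dist_coeffs" ([k1, k2, p1, p2, k3] as OpenCV has them; the pictures are not rectified), "rvec" (rotation vector, rad) and "tvec" (3), from world to camera coordinates, as OpenCV has them. Camera axes: x right, y down, z forward; pixel columns grow to the right and rows downward; lengths in m; the calibration is good to about 2 mm. A picture is of the moment at which its call begins. There is no depth.
- bot.hand_in(): hands the job in, once; it reports no verdict.
Trained networks look in the newest picture that a camera, given by its name, has taken for a name from the list of things; names that differ only in an ending like _2 or _b are one class to them, and where a whole thing is asked for, a point or a joint stands for the part that bears it (a point fixed in the world has none). Each returns a list of dicts, best first, with "conf" (0 to 1); they miss things now and then, are a little off and sometimes report something else, mostly with a low value. They report only what shows in the picture. A call takes as long as a camera call. They do not tell look-alikes from the thing itself.
- models.recognise(camera, thing): "extent" ([left, top, right, bottom] as shares, 0 to 1, of the picture: columns of its width, rows of its height, round what is visible of it).
- models.spot_point(camera, thing): "point" ([column, row] as shares, 0 to 1, of the picture: columns of its width, rows of its height: a listed point, or the origin of a listed thing).
The state is a dict: "time_s": time; "joint_positions": joint angles; "qvel": joint speeds; "tau": joint torques, N m; "position": TCP position; "tcp_rot": TCP orientation; "force": force on the tool from outside, world axes, zero at the start; "moment": the same for the moment, N m; "opening": opening from 0.0 (shut) to 1.0 (fully open).
Only numpy, scipy, OpenCV 4.12 (cv2) and the standard library are available. Lean on these libraries where they do the work, as an engineer would, in place of code of your own. Each camera call takes 0.05 s, during which the arm holds its last target. There are 200 camera calls.

### The job

On the cellar's tasting table two small brass candlesticks stand on round wooden risers, and one of them has slid off to one side of its riser. Nudge that one gently with the fingertips, low on its foot, until it stands upright in the middle of its riser, then leave it standing by itself. It is top-heavy: do not grip it, lift it or tip it over; do not shift the riser, and leave the other candlestick and everything else on the table as they are.

Things in the scene. Friction and masses are not known exactly. Their poses are not given: they have to be found in the camera images.
- light: brass candlestick standing off-centre on its riser, 0.11-0.22 kg, round about z (up); origin: centre of underside. Heights above origin: standing ring dia 26 mm, 0-3 mm; foot disc dia 46 mm (widest part), 3-14 mm; thin stem; cup dia 37 mm, 34-46 mm; candle stub dia 22 mm to 57 mm, wick to 61 mm. Slides (friction 0.5-0.7) if pushed slowly at the foot, tips if pushed at the cup; over 8 N is rough.
- riser: round light-wood riser under that candlestick: loose disc, dia 84 mm, 40 mm high, 0.6 kg, on the table; origin at the centre of its underside, so the middle of its top is 40 mm above. A thin flush dark circle, dia 68 mm, is concentric with it. At the start the candlestick stands 16 to 26 mm from the middle in any direction; its foot may overhang the edge.
- light_b: the other candlestick, of exactly the same make, standing in the middle of the other riser, at least 180 mm away; to be left alone; origin as for light
- riser_b: the other riser, same make as riser, to be left alone; origin at the centre of its underside
- bottle: full-size dark green wine bottle standing to the left of the risers, diameter 75 mm, height 297 mm; origin at the centre of its underside; leave alone
- decanter: white ceramic decanter to the right of the risers, diameter 140 mm, height 190 mm; origin at the centre of its underside; leave alone
- stopper_a: cork stopper standing on its black head (diameter 30 mm, 36 mm high, lower than the risers) between the two risers; origin at the centre of its underside; leave alone
- stopper_b: a second such stopper, nearer the robot than the risers; same size and origin; leave alone
- corkscrew: corkscrew with a wooden cross handle, lying flat beyond the risers, 100 mm by 115 mm, 23 mm high; origin on the table under the middle of the handle; the screw points along its x; leave alone
- cup: steel tasting cup, diameter 66 mm, height 75 mm, beyond the risers; origin at the centre of its underside; leave alone
Not all that is in view belongs to the job. Leave any pink or white look-alike of the riser alone.

How it is judged:
By the outcome, as a careful person would: the job done as asked, in the order asked, and still so for the second after the job is handed in, with the robot touching nothing.
It also fails if it takes over 43 s, if anything falls off the work surface, if the arm or the gripper's body presses on something with over 40 N, if the wrist force passes 120 N, or if a joint passes its speed limit or range.

## Working session

There is one attempt and no reset: what is moved stays moved. The work goes in short steps, Python scripts to look and compute and a tool call to move; the robot and the scene stay as the last step left them, time stands still between calls to the robot, and variables do not carry over. Pictures are saved under pics/ and viewed, about 8 in all and at most 12, crops included, and the job is handed in when it is done.

Besides the shell and the picture viewer there is one more tool, called after "Request:" as name(argument=value, ...) on one line, values as JSON. arm_command: Moves the arm, as the interface text tells. Shift numbers are shares of 0.08 m and turn numbers shares of 60 degrees, none past 1 either way. Its arguments: {"type":"object","properties":{"translation":{"type":"array"},"rotation":{"type":"array"},"grip":{"type":"array"}},"required":["translation","rotation","grip"]}

```bash
mkdir -p pics; cat > h.py <<'E'
import numpy as np,cv2
from rig import bot,eyes,models
def cap(n):
    c=eyes.capture(n); c['R']=cv2.Rodrigues(np.array(c['rvec'],float))[0]; c['t']=np.array(c['tvec'],float).reshape(3)
    c['K']=np.array(c['mtx'],float); c['d']=np.array(c['dist_coeffs'],float); return c
def back(c,px,z):
    u=cv2.undistortPoints(np.array(px,float).reshape(-1,1,2),c['K'],c['d']).reshape(-1,2)
    r=np.c_[u,np.ones(len(u))]@c['R']; o=-c['R'].T@c['t']
    return o+r*((z-o[2])/r[:,2])[:,None]
def proj(c,P): return cv2.projectPoints(np.array(P,float).reshape(-1,1,3),c['R'],c['t'],c['K'],c['d'])[0].reshape(-1,2)
E
python3 - <<'E'
from h import *
np.set_printoptions(precision=4,suppress=True)
for n in('scene','top'):
    c=cap(n); cv2.imwrite(f'pics/{n}0.png',c['image']); print(n,'cam',-c['R'].T@c['t'])
    for th,z in(('light',.04),('riser',0),('bottle',0),('decanter',0),('stopper_a',0),('cup',0),('corkscrew',0)):
        for r in models.spot_point(n,th):
            p=np.array(r['point'])*[640,480]; print(th,round(r['conf'],2),p.round(1),back(c,p,z)[0])
s=bot.read_state();print(s['time_s'],s['position'],np.array(s['tcp_rot']),s['force'],s['opening'])
E
```

```text
scene cam [1.4684 0.6134 0.8327]
light 0.69 [349.8 282.4] [0.606  0.1105 0.04  ]
light 0.66 [270.3 222.8] [ 0.5171 -0.1605  0.04  ]
riser 0.89 [352.9 293.8] [0.5918 0.1104 0.    ]
riser 0.82 [415.  328.5] [0.6163 0.2662 0.    ]
riser 0.81 [450.8 270.4] [0.4053 0.2481 0.    ]
riser 0.58 [271.3 237.7] [ 0.5193 -0.1584  0.    ]
riser 0.57 [384.  268.1] [0.478  0.1218 0.    ]
bottle 0.91 [501.8 338.9] [0.5516 0.4175 0.    ]
stopper_a 0.49 [324.8 227.4] [ 0.4132 -0.0765  0.    ]
cup 0.69 [350.2 343.2] [0.7205 0.182  0.    ]
cup 0.48 [353.3 290.7] [0.5825 0.1057 0.    ]
corkscrew 0.57 [293.8 314.1] [0.7116 0.0442 0.    ]
top cam [ 0.2842 -0.0057  1.493 ]
light 0.88 [275.1 226.6] [0.6083 0.11   0.04  ]
light 0.53 [388.7 271.8] [ 0.5077 -0.1693  0.04  ]
light 0.21 [333.4 269.3] [ 0.5087 -0.0359  0.04  ]
riser 0.96 [278.5 238.5] [0.5871 0.1029 0.    ]
riser 0.79 [216.4 309.7] [0.4035 0.2456 0.    ]
riser 0.75 [271. 287.] [0.4647 0.1151 0.    ]
riser 0.66 [213.6 227.6] [0.6085 0.2676 0.    ]
riser 0.61 [384.2 270. ] [ 0.518  -0.1626  0.    ]
bottle 0.59 [150.8 248.6] [0.5486 0.4214 0.    ]
decanter 0.87 [498.6 266.6] [ 0.5374 -0.4487  0.    ]
stopper_a 0.63 [350.1 310. ] [ 0.416 -0.081  0.   ]
stopper_a 0.41 [334.  266.9] [ 0.5209 -0.0381  0.    ]
cup 0.87 [249. 186.] [0.7205 0.1853 0.    ]
corkscrew 0.75 [302.5 191.7] [0.7108 0.0484 0.    ]
corkscrew 0.41 [278.5 238.6] [0.5868 0.1029 0.    ]
corkscrew 0.31 [276.5 229.2] [0.6107 0.1093 0.    ]
0.8 [0.2071 0.5897 0.2126] [[ 0.9435  0.      0.3314]
 [-0.3314  0.0001  0.9435]
 [ 0.     -1.      0.0001]] [ 0.2431  0.5478 -0.5815] 0.9983904620216509
```

```bash
python3 - <<'E'
import cv2,numpy as np
a=cv2.imread('pics/top0.png')[150:350,130:460]; a=cv2.resize(a,None,fx=2.4,fy=2.4,interpolation=3)
cv2.imwrite('pics/topc.png',a)
b=cv2.imread('pics/scene0.png')[180:380,220:540]; b=cv2.resize(b,None,fx=2.5,fy=2.5,interpolation=3)
cv2.imwrite('pics/scenec.png',b)
E
```

```text
(no output)
```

View pics/topc.png

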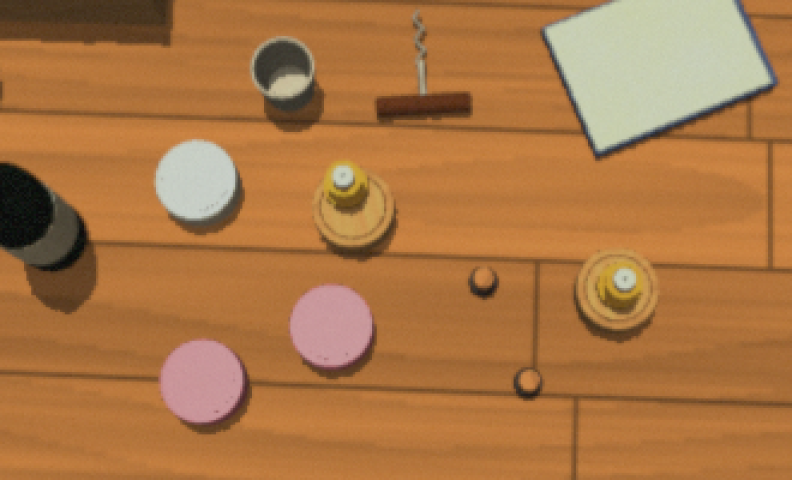

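View pics/scenec.png

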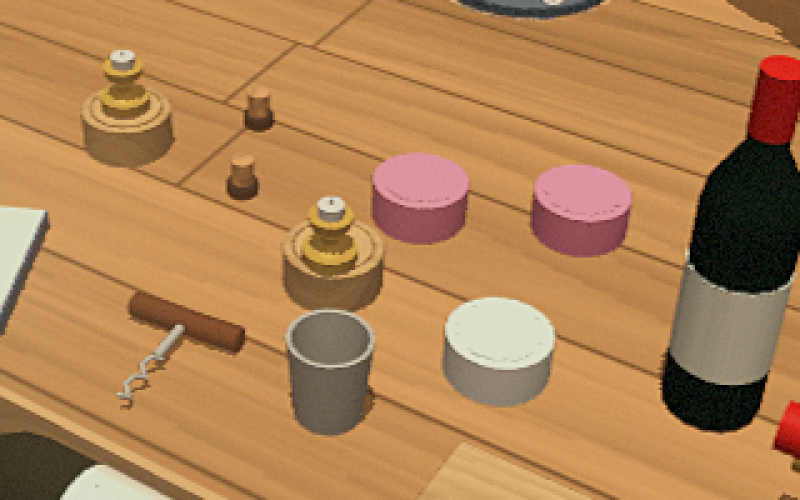

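The candidates are the light-wood riser at crop (353,210) in the top view, with the candlestick off-centre; the riser at (617,290), with its candlestick centred; the pink discs at (332,327) and (203,381); and the white disc at (197,180). I choose (353,210). Next I measure the offset more precisely.

```bash
cat >> h.py <<'E'
from scipy.optimize import minimize
A=np.linspace(0,2*np.pi,120,endpoint=False)
def circ(xy,z,r): return np.c_[xy[0]+r*np.cos(A),xy[1]+r*np.sin(A),0*A+z]
def samp(c,I,P):
    p=proj(c,P).astype(np.float32); return cv2.remap(I,p[:,0].reshape(-1,1),p[:,1].reshape(-1,1),cv2.INTER_CUBIC).reshape(len(P),-1)
def riser(c,x0,robust=True):
    I=cv2.GaussianBlur(c['image'],(0,0),.7).astype(np.float32)
    def f(xy):  # rim step at 42 mm plus dark circle at 34 mm
        g=lambda r:samp(c,I,circ(xy,.04,r))
        step=np.abs(g(.0395)-g(.045)).sum(1); dark=((g(.031)+g(.037))/2-g(.034)).sum(1)
        return -np.median(step)-np.clip(dark,-20,40).mean()
    b=min(((f((x0[0]+i*.001,x0[1]+j*.001)),i,j) for i in range(-10,11) for j in range(-10,11)))
    return minimize(f,(x0[0]+b[1]*.001,x0[1]+b[2]*.001),method='Nelder-Mead',options={'initial_simplex':[(x0[0]+b[1]*.001+dx,x0[1]+b[2]*.001+dy) for dx,dy in((0,0),(.001,0),(0,.001))]}).x
def stub(c,x0):  # white stub top, centroid of unsaturated bright pixels near it
    h=cv2.cvtColor(c['image'],cv2.COLOR_BGR2HSV).astype(float)
    q=proj(c,[[*x0,.097]])[0]; Y,X=np.mgrid[:480,:640]
    w=np.clip((130-h[...,1])/60,0,1)*np.clip((h[...,2]-120)/60,0,1)*(np.hypot(X-q[0],Y-q[1])<9)
    return back(c,[(w*X).sum()/w.sum(),(w*Y).sum()/w.sum()],.097)[0][:2]
def overlay(c,r,l,f,name,s=8,half=37):
    q=proj(c,[[*r,.06]])[0].astype(int); im=cv2.resize(c['image'][q[1]-half:q[1]+half,q[0]-half:q[0]+half],None,fx=s,fy=s,interpolation=3)
    for P,k in((circ(r,.04,.042),(255,0,0)),(circ(r,.04,.034),(255,0,0)),(circ(l,.054,.023),(0,255,0)),(circ(l,.086,.0185),(0,0,255)),(circ(l,.097,.011),(255,0,255))):
        cv2.polylines(im,[np.int32((proj(c,P)-q+half+.5)*s)],True,k,1)
    return im
E
python3 - <<'E'
from h import *
ims=[]
for n in('top','scene'):
    c=cap(n)
    for r0,l0 in(((.59,.106),(.607,.110)),((.5185,-.1605),(.512,-.165))):
        r=riser(c,r0); l=stub(c,l0); print(n,r.round(4),l.round(4),((l-r)*1000).round(1))
        ims.append(cv2.resize(overlay(c,r,l,0,''),(400,300) if 0 else (300,300)))
cv2.imwrite('pics/ov.png',np.vstack([np.hstack(ims[:2]),np.hstack(ims[2:])]))
E
```

```text
top [0.5862 0.1061] [0.6047 0.1124] [18.5  6.3]
top [ 0.5128 -0.1656] [ 0.5134 -0.1655] [0.6 0.1]
scene [0.59   0.1071] [0.6098 0.1162] [19.9  9.2]
scene [ 0.5167 -0.1629] [ 0.5198 -0.1602] [3.1 2.7]
```

View pics/ov.png

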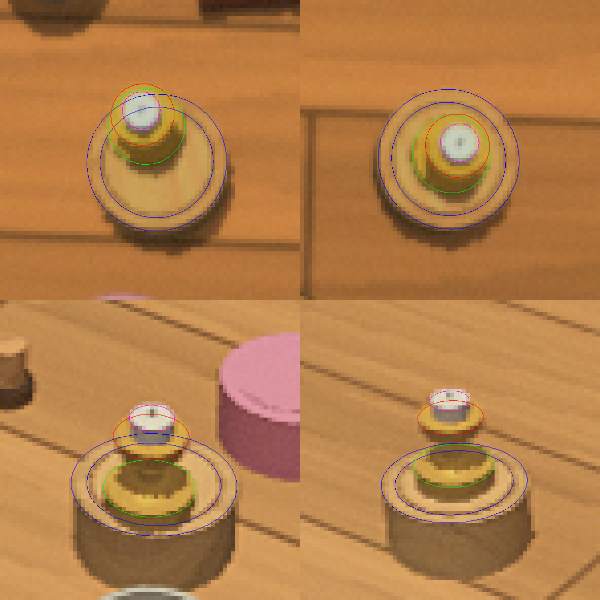

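Request:
arm_command(translation=[[1,0,-1],[1,0,-1],[1,0,-1],[1,0,-1],[1,0,-1]], rotation=[[0,-0.657,0],[0,-0.657,0],[0,-0.657,0],[0,-0.657,0],[0,-0.657,0]], grip=[0.54,0.54,0.54,0.54,0.54])

```text
time_s: 1.4
position: [0.2567, 0.487, 0.2128]
tcp_rot: [[0.938, 0.0, -0.346], [0.346, 0.0, 0.938], [0.0, -1.0, 0.0]]
force: [0.3, 0.0, 0.3]
opening: 0.633
```

Request:
arm_command(translation=[[0.15,0,-1],[0.15,0,-1]], rotation=[[0,0,0],[0,0,0]], grip=[0.54,0.54])

```text
time_s: 1.6
position: [0.2951, 0.4153, 0.2125]
tcp_rot: [[0.939, 0.0, -0.345], [0.345, -0.001, 0.939], [-0.0, -1.0, -0.001]]
force: [0.4, 0.2, 0.1]
opening: 0.448
```

Request:
arm_command(translation=[[0.15,0,-1],[0.15,0,-1]], rotation=[[0,0,0],[0,0,0]], grip=[0.54,0.54])

```text
time_s: 1.8
position: [0.3343, 0.3435, 0.2127]
tcp_rot: [[0.939, 0.0, -0.343], [0.343, -0.001, 0.939], [0.0, -1.0, -0.001]]
force: [1.1, 0.3, -0.6]
opening: 0.282
```

Request:
arm_command(translation=[[0.75,0,-1],[0.75,0,-1],[0.75,0,-1]], rotation=[[0,0,0],[0,0,0],[0,0,0]], grip=[0.54,0.54,0.54])

```text
time_s: 2.1
position: [0.4238, 0.2885, 0.2133]
tcp_rot: [[0.941, 0.006, -0.337], [0.337, 0.0, 0.941], [0.006, -1.0, -0.002]]
force: [-0.3, -0.4, -0.2]
opening: 0.235
```

Request:
arm_command(translation=[[0.75,0,-1],[0.75,0,-1],[0.75,0,-1]], rotation=[[0,0,0],[0,0,0],[0,0,0]], grip=[0.54,0.54,0.54])

```text
time_s: 2.4
position: [0.5072, 0.234, 0.2131]
tcp_rot: [[0.941, 0.006, -0.339], [0.339, -0.0, 0.941], [0.006, -1.0, -0.002]]
force: [-0.2, 0.3, 0.3]
opening: 0.23
```

Request:
arm_command(translation=[[1,0,-1],[1,0,-1],[1,0,-1],[1,0,-1]], rotation=[[0,0,0],[0,0,0],[0,0,0],[0,0,0]], grip=[0.54,0.54,0.54,0.54])

```text
time_s: 2.8
position: [0.6048, 0.1883, 0.2121]
tcp_rot: [[0.94, -0.0, -0.341], [0.341, 0.0, 0.94], [-0.0, -1.0, 0.0]]
force: [-0.7, 0.7, -0.3]
opening: 0.229
```

Request:
arm_command(translation=[[0.34,0,-0.88],[0.34,0,-0.88],[0.34,0,-0.88]], rotation=[[0,0,0],[0,0,0],[0,0,0]], grip=[0.54,0.54,0.54])

```text
time_s: 3.1
position: [0.6536, 0.1309, 0.2123]
tcp_rot: [[0.94, -0.0, -0.341], [0.341, -0.0, 0.94], [-0.0, -1.0, -0.0]]
force: [-0.6, 0.9, -1.4]
opening: 0.231
```

Request:
arm_command(translation=[[0,1,0],[0,1,0],[0,1,0]], rotation=[[0,0,0],[0,0,0],[0,0,0]], grip=[0.54,0.54,0.54])

```text
time_s: 3.4
position: [0.6467, 0.1339, 0.1277]
tcp_rot: [[0.939, -0.014, -0.344], [0.344, 0.0, 0.939], [-0.013, -1.0, 0.005]]
force: [0.4, 0.6, -0.0]
opening: 0.229
```

```bash
python3 - <<'E'
from h import *
s=bot.read_state();print(s['position'])
ims=[]
for n in('top','scene'):
    c=cap(n)
    q=proj(c,[[.606,.11,.06]])[0].astype(int); ims.append(cv2.resize(c['image'][q[1]-50:q[1]+50,q[0]-50:q[0]+50],(400,400),interpolation=3))
cv2.imwrite('pics/pre.png',np.hstack(ims))
E
```

```text
[0.6467013  0.13392904 0.12768017]
```

View pics/pre.png

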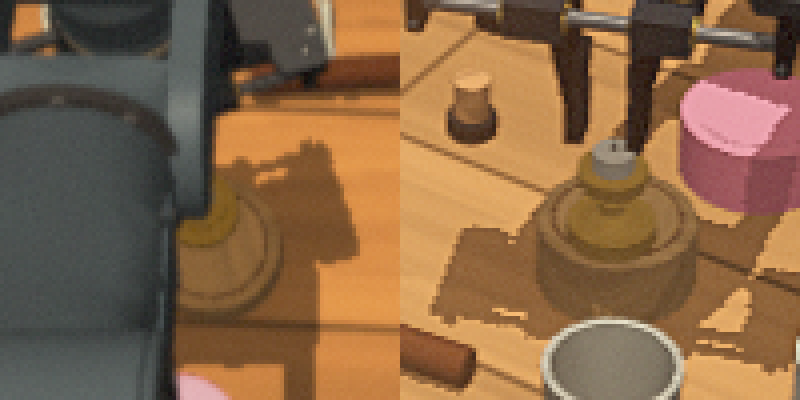

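```bash
python3 - <<'E'
from h import *
s=bot.read_state();print(s['position'],s['qvel'])
R=np.array(s['tcp_rot']);p=np.array(s['position'])
c=cap('scene'); q0=proj(c,[[.606,.11,.06]])[0].astype(int)
P=[p+R@[sx,.022,sz] for sz in(-.01,-.025,.01,.025) for sx in (-.0095,.0095)]
print(((proj(c,P)-q0+50)*4).round())
s=bot.read_state();print(s['time_s'],s['position'],s['force'])
im=cv2.resize(c['image'][q0[1]-80:q0[1]+50,q0[0]-65:q0[0]+65],None,fx=4,fy=4,interpolation=3)
for x in proj(c,P): cv2.circle(im,tuple(np.int32((x-q0+[65,80])*4)),3,(0,255,0),-1)
cv2.imwrite('pics/pre2.png',im)
E
```

```text
[0.65179565 0.13369373 0.1327601 ] [-4.80148973e-01 -1.80904161e+00 -3.03622032e+00 -3.18965381e-01
 -3.11904327e-01 -7.27230650e-04]
[[182. 169.]
 [174. 193.]
 [151. 165.]
 [143. 188.]
 [223. 175.]
 [215. 199.]
 [254. 179.]
 [247. 203.]]
3.55 [0.6533409  0.13344915 0.1341782 ] [ 0.36322932 -0.24754223  0.0110534 ]
```

View pics/pre2.png

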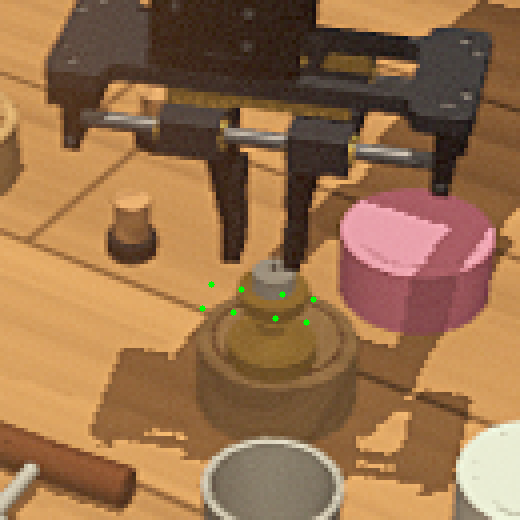

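```bash
python3 - <<'E'
from h import *
s=bot.read_state();print(bot.tip_extent,s['position'],np.round(s['joint_positions'],2),s['opening'])
R=np.array(s['tcp_rot']);p=np.array(s['position']); print(R.round(3))
c=cap('scene'); q0=proj(c,[[.606,.11,.06]])[0].astype(int)
for d in(-.048,-.02,-.01,0,.01,.022): print(d,((proj(c,[p+R@[0,d,0]])-q0+[65,80])*4).round())
for sx in(-.05,-.04,-.03,-.02,-.01,.01):print(sx,((proj(c,[p+R@[sx,.022,0]])-q0+[65,80])*4).round())
im=cv2.resize(c['image'][q0[1]-60:q0[1]+30,q0[0]-65:q0[0]+65],None,fx=6,fy=6,interpolation=3)
cv2.imwrite('pics/pre3.png',im)
E
```

```text
0.022 [0.6533409  0.13344915 0.1341782 ] [ 1.9500e+00  3.8410e+01  7.9710e+01  2.0000e-02  6.1780e+01 -1.0821e+02] 0.22896032467242203
[[ 0.939  0.002 -0.344]
 [ 0.344  0.     0.939]
 [ 0.002 -1.    -0.   ]]
-0.048 [[260. 182.]]
-0.02 [[258. 231.]]
-0.01 [[258. 249.]]
0 [[257. 266.]]
0.01 [[257. 283.]]
0.022 [[256. 303.]]
-0.05 [[276. 243.]]
-0.04 [[272. 255.]]
-0.03 [[268. 266.]]
-0.02 [[264. 278.]]
-0.01 [[260. 291.]]
0.01 [[252. 315.]]
```

View pics/pre3.png

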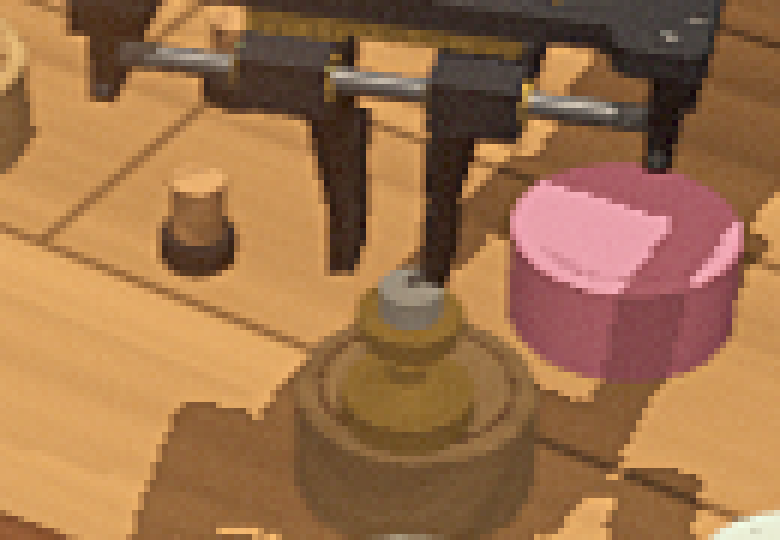

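```bash
python3 - <<'E'
from h import *
R=np.array([[.9435,0,.3314],[-.3314,0,.9435],[0,-1,0]]);p=np.array([.2071,.5897,.2126])
out=[]
for n in('scene','top'):
    c=cap(n); im0=cv2.imread(f'pics/{n}0.png')
    q0=proj(c,[p])[0].astype(int); print(n,q0)
    pad=cv2.copyMakeBorder(im0,100,100,100,100,0); s=6
    im=cv2.resize(pad[q0[1]+50:q0[1]+150,q0[0]+35:q0[0]+165],None,fx=3,fy=3,interpolation=3)
    for d,k in((.022,(0,255,0)),(0,(255,255,0)),(-.048,(255,0,255))):
        for z in(-.0435,-.0585,.0435,.0585):
            for sx in (-.0095,.0095): cv2.circle(im,tuple(np.int32((proj(c,[p+R@[sx,d,z]])[0]-q0+[65,50])*3)),2,k,-1)
    out.append(im)
cv2.imwrite('pics/init.png',np.hstack(out)); print(bot.read_state()['time_s'])
E
```

```text
scene [667 190]
top [ 29 387]
3.7
```

View pics/init.png

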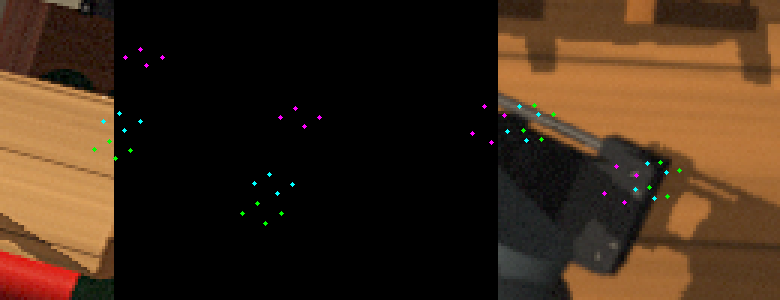

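Request:
arm_command(translation=[[0,-0.25,-1],[0,-0.25,-1],[0,-0.25,-1]], rotation=[[0,0,0],[0,0,0],[0,0,0]], grip=[0.54,0.54,0.54])

```text
time_s: 4.0
position: [0.6847, 0.0524, 0.1561]
tcp_rot: [[0.941, 0.008, -0.339], [0.339, -0.002, 0.941], [0.007, -1.0, -0.005]]
force: [0.7, 0.0, 0.1]
opening: 0.23
```

Request:
arm_command(translation=[[-0.65,0,-0.94],[-0.65,0,-0.94],[-0.65,0,-0.94]], rotation=[[0,0,0],[0,0,0],[0,0,0]], grip=[0.54,0.54,0.54])

```text
time_s: 4.3
position: [0.657, -0.036, 0.1537]
tcp_rot: [[0.941, 0.0, -0.339], [0.339, -0.002, 0.941], [-0.0, -1.0, -0.002]]
force: [0.3, 0.8, -0.0]
opening: 0.231
```

Request:
arm_command(translation=[[-0.65,1,0],[-0.65,1,0],[-0.65,1,0],[-0.65,1,0],[-0.65,1,0]], rotation=[[0,0,0],[0,0,0],[0,0,0],[0,0,0],[0,0,0]], grip=[0.54,0.54,0.54,0.54,0.54])

```text
time_s: 4.8
position: [0.6118, -0.0492, 0.0744]
tcp_rot: [[0.939, 0.005, -0.344], [0.344, -0.001, 0.939], [0.004, -1.0, -0.003]]
force: [0.3, 0.8, 0.5]
opening: 0.23
```

```bash
python3 - <<'E'
from h import *
s=bot.read_state();print(s['time_s'],s['position'])
R=np.array(s['tcp_rot']);p=np.array(s['position'])
out=[]
for n in('scene','top'):
    c=cap(n); q0=proj(c,[p])[0].astype(int)
    im=cv2.resize(c['image'][q0[1]-50:q0[1]+50,q0[0]-65:q0[0]+65],None,fx=3,fy=3,interpolation=3) if n=='top' else cv2.resize(c['image'][q0[1]-50:q0[1]+50,q0[0]-65:q0[0]+65],None,fx=3,fy=3,interpolation=3)
    for d,k in((.022,(0,255,0)),(-.048,(255,0,255))):
        for z in(-.01,-.025,.01,.025):
            for sx in (-.0095,.0095): cv2.circle(im,tuple(np.int32((proj(c,[p+R@[sx,d,z]])[0]-q0+[65,50])*3)),2,k,-1)
    out.append(im)
cv2.imwrite('pics/t1.png',np.hstack(out))
E
```

```text
4.8 [ 0.61177167 -0.0491538   0.07442585]
```

View pics/t1.png

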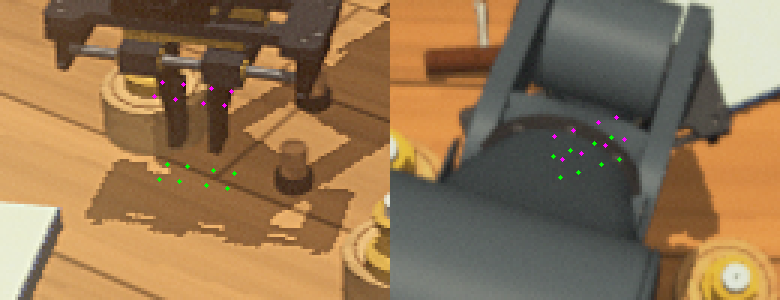

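Request:
arm_command(translation=[[0,0.2,0],[0,0.4,0],[0,0.55,0],[0,0.55,0]], rotation=[[0,0,0],[0,0,0],[0,0,0],[0,0,0]], grip=[0.54,0.54,0.54,0.54])

```text
time_s: 5.3
position: [0.6087, -0.049, 0.0276]
tcp_rot: [[0.939, -0.002, -0.343], [0.343, 0.0, 0.939], [-0.001, -1.0, 0.001]]
force: [0.1, -0.5, -0.1]
opening: 0.231
```

Request:
arm_command(translation=[[0,0.04,0],[0,0.08,0],[0,0.08,0]], rotation=[[0,0,0],[0,0,0],[0,0,0]], grip=[0.54,0.54,0.54])

```text
time_s: 5.6
position: [0.6092, -0.0495, 0.0223]
tcp_rot: [[0.939, 0.0, -0.343], [0.343, -0.0, 0.939], [0.0, -1.0, -0.0]]
force: [0.5, 0.4, -0.1]
opening: 0.23
```

Request:
arm_command(translation=[[0,0.02,0],[0,0.05,0],[0,0.05,0]], rotation=[[0,0,0],[0,0,0],[0,0,0]], grip=[0.54,0.54,0.54])

```text
time_s: 5.9
position: [0.6088, -0.0494, 0.018]
tcp_rot: [[0.939, -0.0, -0.343], [0.343, 0.0, 0.939], [-0.0, -1.0, 0.0]]
force: [-0.2, -0.5, -0.1]
opening: 0.23
```

```bash
python3 - <<'E'
from h import *
s=bot.read_state();print(s['time_s'],s['position'],s['force'])
R=np.array(s['tcp_rot']);p=np.array(s['position'])
c=cap('scene'); q0=proj(c,[p])[0].astype(int)
im=cv2.resize(c['image'][q0[1]-60:q0[1]+40,q0[0]-65:q0[0]+65],None,fx=5,fy=5,interpolation=3)
for z in(-.01,-.025,.01,.025):
    for sx in (-.0095,.0095): cv2.circle(im,tuple(np.int32((proj(c,[p+R@[sx,.022,z]])[0]-q0+[65,60])*5)),2,(0,255,0),-1)
cv2.imwrite('pics/t2.png',im)
E
```

```text
5.9 [ 0.60881526 -0.04943375  0.01798413] [-0.16192148 -0.45861933 -0.14975804]
```

View pics/t2.png

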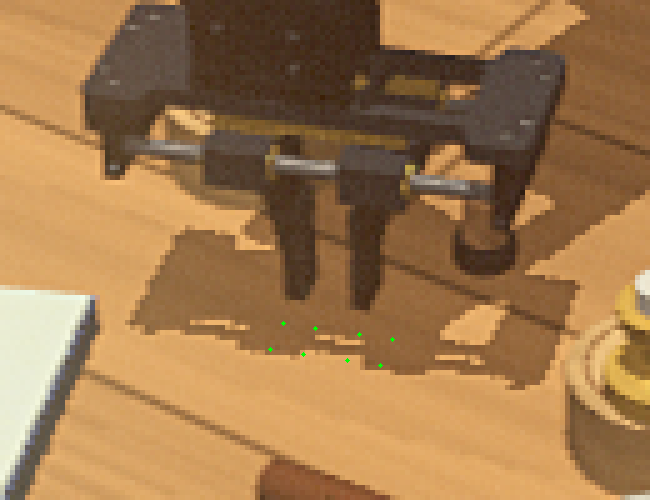

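Request:
arm_command(translation=[[0,0.04,0],[0,0.08,0],[0,0.1,0],[0,0.1,0]], rotation=[[0,0,0],[0,0,0],[0,0,0],[0,0,0]], grip=[0.54,0.54,0.54,0.54])

```text
time_s: 6.35
position: [0.6087, -0.0494, 0.0097]
tcp_rot: [[0.939, -0.001, -0.343], [0.343, 0.0, 0.939], [-0.001, -1.0, 0.0]]
force: [0.3, 0.8, -0.1]
opening: 0.232
```

Request:
arm_command(translation=[[0,0.03,0],[0,0.05,0],[0,0.05,0]], rotation=[[0,0,0],[0,0,0],[0,0,0]], grip=[0.54,0.54,0.54])

```text
time_s: 6.65
position: [0.6088, -0.0494, 0.0059]
tcp_rot: [[0.939, -0.001, -0.343], [0.343, 0.0, 0.939], [-0.0, -1.0, 0.0]]
force: [-0.2, 0.7, -0.5]
opening: 0.229
```

Request:
arm_command(translation=[[0,0.02,0],[0,0.04,0],[0,0.04,0]], rotation=[[0,0,0],[0,0,0],[0,0,0]], grip=[0.54,0.54,0.54])

```text
time_s: 6.95
position: [0.6088, -0.0494, 0.0027]
tcp_rot: [[0.939, -0.0, -0.343], [0.343, 0.0, 0.939], [-0.0, -1.0, 0.0]]
force: [0.6, -0.0, -0.1]
opening: 0.233
```

Request:
arm_command(translation=[[0,0.02,0],[0,0.04,0],[0,0.04,0]], rotation=[[0,0,0],[0,0,0],[0,0,0]], grip=[0.54,0.54,0.54])

```text
time_s: 7.25
position: [0.6088, -0.0494, -0.0005]
tcp_rot: [[0.939, -0.0, -0.343], [0.343, 0.0, 0.939], [-0.0, -1.0, 0.0]]
force: [-0.2, 0.0, 0.3]
opening: 0.228
```

Request:
arm_command(translation=[[0,0.02,0],[0,0.03,0],[0,0.03,0]], rotation=[[0,0,0],[0,0,0],[0,0,0]], grip=[0.54,0.54,0.54])

```text
time_s: 7.55
position: [0.6089, -0.0494, -0.0028]
tcp_rot: [[0.939, -0.0, -0.343], [0.343, 0.0, 0.939], [-0.0, -1.0, 0.0]]
force: [0.4, -0.1, -0.3]
opening: 0.224
```

```bash
python3 - <<'E'
from h import *
s=bot.read_state();print(s['time_s'],s['position'],s['force'])
R=np.array(s['tcp_rot']);p=np.array(s['position'])
c=cap('scene'); q0=proj(c,[p])[0].astype(int)
im=cv2.resize(c['image'][q0[1]-60:q0[1]+40,q0[0]-65:q0[0]+65],None,fx=5,fy=5,interpolation=3)
for z in(-.01,-.025,.01,.025):
    for sx in (-.0095,.0095): cv2.circle(im,tuple(np.int32((proj(c,[p+R@[sx,.022,z]])[0]-q0+[65,60])*5)),2,(0,255,0),-1)
cv2.imwrite('pics/t3.png',im)
E
```

```text
7.55 [ 0.60885714 -0.04942581 -0.00282654] [ 0.42765575 -0.09463042 -0.33709584]
```

View pics/t3.png

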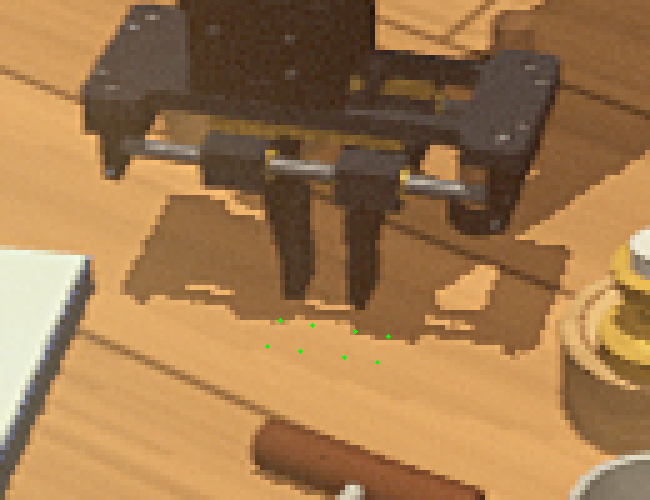

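Request:
arm_command(translation=[[0,0.015,0],[0,0.025,0],[0,0.025,0]], rotation=[[0,0,0],[0,0,0],[0,0,0]], grip=[0.54,0.54,0.54])

```text
time_s: 7.9
position: [0.6089, -0.0494, -0.0048]
tcp_rot: [[0.939, -0.0, -0.343], [0.343, 0.0, 0.939], [-0.0, -1.0, 0.0]]
force: [-0.3, -0.8, 0.5]
opening: 0.229
```

```bash
python3 - <<'E'
from h import *
s=bot.read_state();p=np.array(s['position']);print(s['time_s'],p,s['force'])
c=cap('scene'); q0=proj(c,[[.60885714,-.04942581,-.00282654]])[0].astype(int)
m=np.array([(297+360)/2,(298+307)/2+2])/5+q0-[65,60]
for z in(-.02,-.01,0,.01,.02): print(z,back(c,m,z)[0])
E
```

```text
7.9 [ 0.60885536 -0.04938791 -0.00478531] [-0.33540225 -0.75262074  0.54122231]
-0.02 [ 0.59201773 -0.06129571 -0.02      ]
-0.01 [ 0.60229581 -0.05338339 -0.01      ]
0 [ 0.61257389 -0.04547107  0.        ]
0.01 [ 0.62285197 -0.03755875  0.01      ]
0.02 [ 0.63313004 -0.02964643  0.02      ]
```

Request:
arm_command(translation=[[0,0.015,0],[0,0.025,0],[0,0.025,0]], rotation=[[0,0,0],[0,0,0],[0,0,0]], grip=[0.54,0.54,0.54])

```text
time_s: 8.25
position: [0.6088, -0.0494, -0.0068]
tcp_rot: [[0.939, -0.0, -0.343], [0.343, 0.0, 0.939], [-0.0, -1.0, 0.0]]
force: [0.3, -0.1, 0.4]
opening: 0.229
```

Request:
arm_command(translation=[[0,0.015,0],[0,0.025,0],[0,0.025,0]], rotation=[[0,0,0],[0,0,0],[0,0,0]], grip=[0.54,0.54,0.54])

```text
time_s: 8.55
position: [0.6088, -0.0494, -0.0088]
tcp_rot: [[0.939, -0.0, -0.343], [0.343, 0.0, 0.939], [-0.0, -1.0, 0.0]]
force: [-0.4, 0.6, 0.6]
opening: 0.234
```

Request:
arm_command(translation=[[0,0.015,0],[0,0.025,0],[0,0.025,0]], rotation=[[0,0,0],[0,0,0],[0,0,0]], grip=[0.54,0.54,0.54])

```text
time_s: 8.85
position: [0.6091, -0.0495, -0.0096]
tcp_rot: [[0.939, 0.0, -0.343], [0.343, -0.0, 0.939], [0.0, -1.0, -0.0]]
force: [-2.0, 0.2, 6.3]
opening: 0.227
```

Request:
arm_command(translation=[[0,0.015,0],[0,0.025,0],[0,0.025,0]], rotation=[[0,0,0],[0,0,0],[0,0,0]], grip=[0.54,0.54,0.54])

```text
time_s: 9.15
position: [0.6091, -0.0495, -0.0096]
tcp_rot: [[0.939, 0.001, -0.343], [0.343, -0.0, 0.939], [0.0, -1.0, -0.001]]
force: [-4.4, 0.5, 18.6]
opening: 0.232
```

Request:
arm_command(translation=[[0,-1,0],[0,-1,0],[0,-1,0]], rotation=[[0,0,0],[0,0,0],[0,0,0]], grip=[0.54,0.54,0.54])

```text
time_s: 9.45
position: [0.6125, -0.0503, 0.0718]
tcp_rot: [[0.939, 0.009, -0.343], [0.343, -0.003, 0.939], [0.008, -1.0, -0.006]]
force: [1.0, -0.8, 0.1]
opening: 0.227
```

Request:
arm_command(translation=[[1,-0.9,0],[1,-0.9,0],[1,-0.9,0],[1,-0.9,0]], rotation=[[0,0,0],[0,0,0],[0,0,0],[0,0,0]], grip=[0.54,0.54,0.54,0.54])

```text
time_s: 9.85
position: [0.6852, -0.0216, 0.1398]
tcp_rot: [[0.939, 0.002, -0.344], [0.344, -0.001, 0.939], [0.002, -1.0, -0.001]]
force: [-1.0, -0.2, -0.5]
opening: 0.235
```

Request:
arm_command(translation=[[0.28,0,1],[0.28,0,1],[0.28,0,1]], rotation=[[0,0,0],[0,0,0],[0,0,0]], grip=[0.54,0.54,0.54])

```text
time_s: 10.15
position: [0.6732, 0.0649, 0.1362]
tcp_rot: [[0.938, -0.008, -0.347], [0.347, 0.002, 0.938], [-0.007, -1.0, 0.005]]
force: [-0.2, -0.9, -0.0]
opening: 0.229
```

Request:
arm_command(translation=[[0,0,0.88],[0,0,0.88],[0,0,0.88],[0,0,0.88]], rotation=[[0,0,0],[0,0,0],[0,0,0],[0,0,0]], grip=[0.54,0.54,0.54,0.54])

```text
time_s: 10.55
position: [0.6526, 0.1261, 0.1382]
tcp_rot: [[0.939, -0.002, -0.344], [0.344, -0.001, 0.939], [-0.002, -1.0, -0.0]]
force: [-0.4, -0.3, 0.6]
opening: 0.229
```

Request:
arm_command(translation=[[0.06,0.2,0],[0.06,0.4,0],[0.06,0.6,0],[0.06,0.7,0],[0.06,0.7,0]], rotation=[[0,0,0],[0,0,0],[0,0,0],[0,0,0],[0,0,0]], grip=[0.54,0.54,0.54,0.54,0.54])

```text
time_s: 11.05
position: [0.6568, 0.1278, 0.0809]
tcp_rot: [[0.94, -0.004, -0.342], [0.342, -0.0, 0.94], [-0.004, -1.0, 0.001]]
force: [-0.8, 0.2, 0.2]
opening: 0.225
```

Request:
arm_command(translation=[[0,0.2,0],[0,0.4,0],[0,0.57,0],[0,0.57,0]], rotation=[[0,0,0],[0,0,0],[0,0,0],[0,0,0]], grip=[0.54,0.54,0.54,0.54])

```text
time_s: 11.45
position: [0.6559, 0.1286, 0.0348]
tcp_rot: [[0.939, -0.005, -0.343], [0.343, -0.0, 0.939], [-0.005, -1.0, 0.002]]
force: [-0.1, -0.6, -0.3]
opening: 0.229
```

```bash
python3 - <<'E'
from h import *
s=bot.read_state();print(s['time_s'],s['position'],s['force'])
p=np.array(s['position'])
c=cap('scene'); q0=proj(c,[[.606,.11,.06]])[0].astype(int)
for r in models.spot_point('scene','light')[:2]: print(r['conf'],back(c,np.array(r['point'])*[640,480],.04))
cv2.imwrite('pics/p1.png',cv2.resize(c['image'][q0[1]-50:q0[1]+40,q0[0]-60:q0[0]+60],None,fx=6,fy=6,interpolation=3))
E
```

```text
11.45 [0.65586382 0.12857271 0.03476751] [-0.13164175 -0.58223061 -0.26011908]
0.96 [[ 0.5178147  -0.16014719  0.04      ]]
0.72 [[0.60304088 0.11764018 0.04      ]]
```

View pics/p1.png

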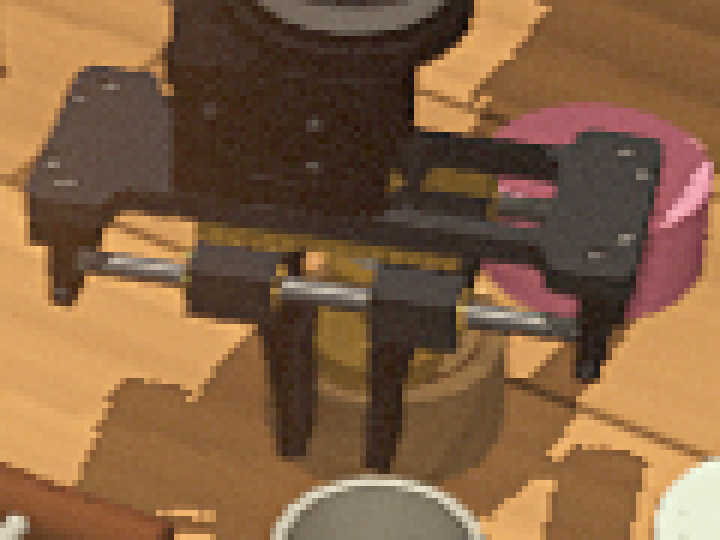

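```bash
python3 - <<'E'
from h import *
s=bot.read_state();p=np.array(s['position']);print(s['time_s'],p)
R=np.array(s['tcp_rot'])
c=cap('scene'); q0=proj(c,[[.606,.11,.06]])[0].astype(int)
m=np.array([336,464])/6+q0-[60,50]
b=back(c,m,p[2]+.0095)[0]; print('tip edge mid',b,'tool rel to TCP',(R.T@(b-p)*1000).round(1))
for n,l in(('light',(.6075,.1134)),('riser',(.590,.1071))): print(n,'rel tip mid in tool',(R.T@(np.array([*l,b[2]])-b)*1000).round(1))
E
```

```text
11.55 [0.65770378 0.12864008 0.0370217 ]
tip edge mid [0.66879749 0.13749839 0.0465217 ] tool rel to TCP [13.4 -9.5  4.5]
light rel tip mid in tool [-65.8   0.1  -1.6]
riser rel tip mid in tool [-84.4   0.1  -1.5]
```

Request:
arm_command(translation=[[-0.05,0,-0.019],[-0.1,0,-0.019],[-0.15,0,-0.019],[-0.2,0,-0.019],[-0.22,0,-0.019]], rotation=[[0,0,0],[0,0,0],[0,0,0],[0,0,0],[0,0,0]], grip=[0.54,0.54,0.54,0.54,0.54])

```text
time_s: 12.1
position: [0.6413, 0.121, 0.0379]
tcp_rot: [[0.939, -0.0, -0.343], [0.343, -0.0, 0.939], [-0.0, -1.0, 0.0]]
force: [0.6, -0.7, 0.4]
opening: 0.227
```

Request:
arm_command(translation=[[-0.025,0,0],[-0.05,0,0],[-0.075,0,0],[-0.1,0,0],[-0.125,0,0]], rotation=[[0,0,0],[0,0,0],[0,0,0],[0,0,0],[0,0,0]], grip=[0.54,0.54,0.54,0.54,0.54])

```text
time_s: 12.6
position: [0.633, 0.1178, 0.0379]
tcp_rot: [[0.939, 0.001, -0.343], [0.343, 0.0, 0.939], [0.001, -1.0, -0.0]]
force: [1.2, 1.0, -0.9]
opening: 0.228
```

```bash
python3 - <<'E'
from h import *
s=bot.read_state();print(s['time_s'],s['position'],s['force'])
for n,z in(('scene',.04),('top',.04)):
    c=cap(n)
    for r in models.spot_point(n,'light'): print(n,round(r['conf'],2),back(c,np.array(r['point'])*[640,480],.04).round(4))
    for r in models.recognise(n,'light'): print(n,round(r['conf'],2),(np.array(r['extent'])*[640,480,640,480]).round(1))
E
```

```text
12.6 [0.63299053 0.1178196  0.03785479] [ 1.15913909  1.03873751 -0.87249575]
scene 0.74 [[ 0.5083 -0.1686  0.04  ]]
scene 0.48 [[0.596  0.1024 0.04  ]]
scene 0.24 [[0.7549 0.1985 0.04  ]]
scene 0.71 [259.6 201.4 279.7 225.1]
scene 0.67 [344.5 256.5 363.3 288.3]
scene 0.63 [255.6 215.2 289.5 248. ]
top 0.62 [[ 0.5189 -0.1685  0.04  ]]
top 0.36 [[ 0.5272 -0.4372  0.04  ]]
top 0.69 [381.5 256.9 399.5 284.3]
```

Request:
arm_command(translation=[[-0.025,0,0],[-0.05,0,0],[-0.075,0,0],[-0.1,0,0],[-0.12,0,0]], rotation=[[0,0,0],[0,0,0],[0,0,0],[0,0,0],[0,0,0]], grip=[0.54,0.54,0.54,0.54,0.54])

```text
time_s: 13.4
position: [0.6234, 0.1144, 0.0378]
tcp_rot: [[0.939, -0.0, -0.343], [0.343, 0.0, 0.939], [0.0, -1.0, 0.0]]
force: [1.4, 1.5, -0.6]
opening: 0.229
```

Request:
arm_command(translation=[[0.05,0,0],[0.2,0,0],[0.5,0,0],[0.5,-0.5,0],[0.5,-1,0]], rotation=[[0,0,0],[0,0,0],[0,0,0],[0,0,0],[0,0,0]], grip=[0.54,0.54,0.54,0.54,0.54])

```text
time_s: 13.9
position: [0.6597, 0.128, 0.1155]
tcp_rot: [[0.939, -0.007, -0.343], [0.343, -0.001, 0.939], [-0.007, -1.0, 0.002]]
force: [0.2, -0.3, 0.6]
opening: 0.228
```

```bash
python3 - <<'E'
from h import *
s=bot.read_state();print(s['time_s'],s['position'],s['force'])
c=cap('scene')
r=riser(c,(.590,.1071)); l=stub(c,(.595,.109)); l2=stub(c,l-[.003,.003]);print('scene',r,l,l2,'corrected mm',(l2-r)*1000-[3.1,2.7])
im=overlay(c,r,l2-[.0031,.0027],0,'',8)
cv2.imwrite('pics/p2.png',im)
for q in models.spot_point('scene','light')[:3]: print(back(c,np.array(q['point'])*[640,480],.04))
E
```

```text
13.9 [0.65973291 0.12802426 0.11546748] [ 0.17608683 -0.27176279  0.57089238]
scene [0.589489  0.1074579] [0.59888498 0.10457947] [0.59885887 0.10443333] corrected mm [ 6.26986682 -5.7245705 ]
[[0.58577618 0.10341086 0.04      ]]
[[ 0.52091635 -0.16190339  0.04      ]]
```

Request:
arm_command(translation=[[0,-0.5,-1],[0,-0.8,-1],[0,-0.8,-1]], rotation=[[0,0,0],[0,0,0],[0,0,0]], grip=[0.54,0.54,0.54])

```text
time_s: 14.3
position: [0.6932, 0.0484, 0.1865]
tcp_rot: [[0.94, 0.01, -0.34], [0.34, -0.003, 0.941], [0.009, -1.0, -0.006]]
force: [0.0, -0.5, -0.4]
opening: 0.233
```

Request:
arm_command(translation=[[-0.3,0,-1],[-0.3,0,-1]], rotation=[[0,0,0],[0,0,0]], grip=[0.54,0.54])

```text
time_s: 14.5
position: [0.6929, -0.0318, 0.1811]
tcp_rot: [[0.939, -0.001, -0.344], [0.344, -0.001, 0.939], [-0.002, -1.0, -0.0]]
force: [0.4, -0.9, -0.6]
opening: 0.229
```

Request:
arm_command(translation=[[-0.3,0,-1],[-0.3,0,-1],[-0.3,0,-1]], rotation=[[0,0,0],[0,0,0],[0,0,0]], grip=[0.54,0.54,0.54])

```text
time_s: 14.8
position: [0.6978, -0.1189, 0.1803]
tcp_rot: [[0.941, -0.002, -0.338], [0.338, -0.002, 0.941], [-0.002, -1.0, -0.001]]
force: [0.9, 1.3, -0.1]
opening: 0.233
```

```bash
cat > m.py <<'E'
from h import *
s=bot.read_state();print(s['time_s'],s['position'])
ims=[]
for n,k,r0 in(('scene',(3.1,2.7),(.59,.1071)),('top',(.6,.1),(.5862,.1061))):
    c=cap(n); r=riser(c,r0); l=np.array(r0)+[.008,.004]
    for _ in range(3): l=stub(c,l)
    print(n,r.round(4),l.round(4),'corr mm',((l-r)*1000-k).round(1))
    for q in models.spot_point(n,'light')[:2]: print('  net',back(c,np.array(q['point'])*[640,480],.04).round(4))
    ims.append(cv2.resize(overlay(c,r,l-np.array(k)/1000,0,''),(400,400)))
cv2.imwrite('pics/m_%.2f.png'%s['time_s'],np.hstack(ims))
E
python3 m.py; ls pics
```

```text
14.8 [ 0.69777787 -0.11889675  0.18031778]
scene [0.5899 0.1095] [0.5986 0.1087] corr mm [ 5.6 -3.5]
  net [[0.5937 0.1053 0.04  ]]
  net [[ 0.5179 -0.1652  0.04  ]]
top [0.5807 0.1178] [0.6107 0.1267] corr mm [29.4  8.8]
  net [[ 0.5153 -0.1704  0.04  ]]
init.png
m_14.80.png
ov.png
p1.png
p2.png
pre.png
pre2.png
pre3.png
scene0.png
scenec.png
t1.png
t2.png
t3.png
top0.png
topc.png
```

Request:
arm_command(translation=[[-0.3,0,-1],[-0.3,0,-1],[-0.3,0,-1],[-0.3,0,-1]], rotation=[[0,0,0],[0,0,0],[0,0,0],[0,0,0]], grip=[0.54,0.54,0.54,0.54])

```text
time_s: 15.4
position: [0.7031, -0.1957, 0.1813]
tcp_rot: [[0.939, -0.001, -0.343], [0.343, 0.001, 0.939], [-0.0, -1.0, 0.002]]
force: [0.3, 0.7, 0.8]
opening: 0.231
```

```bash
python3 m.py
```

```text
15.4 [ 0.70311901 -0.19574892  0.18127901]
scene [0.5881 0.1081] [0.5986 0.1086] corr mm [ 7.4 -2.1]
  net [[0.5933 0.1015 0.04  ]]
  net [[ 0.5064 -0.1726  0.04  ]]
top [0.5792 0.1051] [0.5883 0.1137] corr mm [8.5 8.5]
```

```bash
cat > tm.py <<'E'
from h import *
def sub(ref,img,box,sr=14,s=6):
    x0,y0,x1,y1=[int(v) for v in box]
    T=cv2.resize(ref[y0:y1,x0:x1],None,fx=s,fy=s,interpolation=cv2.INTER_CUBIC)
    S=cv2.resize(img[y0-sr:y1+sr,x0-sr:x1+sr],None,fx=s,fy=s,interpolation=cv2.INTER_CUBIC)
    m=cv2.matchTemplate(S,T,cv2.TM_CCOEFF_NORMED); _,v,_,l=cv2.minMaxLoc(m)
    return np.array(l)/s-sr,v
s=bot.read_state();print(s['time_s'],s['position'])
for n in('scene','top'):
    ref=cv2.imread(f'pics/{n}0.png'); c=cap(n); cv2.imwrite('pics/%s_%.1f.png'%(n,s['time_s']),c['image'])
    q=lambda x,y,z:proj(c,[[x,y,z]])[0]
    L,Rr=((.6075,.1134),(.590,.1071)) if n=='scene' else ((.604,.1123),(.5862,.1061))
    p=q(*L,.092); h=(7,6) if n=='scene' else (5,5)
    d,v=sub(ref,c['image'],(p[0]-h[0],p[1]-h[1],p[0]+h[0]+1,p[1]+h[1]+1))
    a,b=back(c,[p,p+d],.092); print(n,'stub+cup shift px',d.round(2),round(v,3),'mm',((b-a)*1000)[:2].round(1),'-> offset',((b-a)[:2]*1000+[17.5,6.3]).round(1))
    p=q(*Rr,.02) if n=='scene' else q(Rr[0]-.032,Rr[1],.03); h=(22,7) if n=='scene' else (15,5); p=p+([0,8] if n=='scene' else [0,0])
    d,v=sub(ref,c['image'],(p[0]-h[0],p[1]-h[1],p[0]+h[0]+1,p[1]+h[1]+1),5); print('   riser shift px',d.round(2),round(v,3))
    for nm,X in(('light_b',(.5145,-.165,.05)),('stopA',(.518,-.038,.02)),('cup',(.7205,.184,.05))):
        p=q(*X); d,v=sub(ref,c['image'],(p[0]-12,p[1]-12,p[0]+13,p[1]+13),5); print('   ',nm,d.round(2),round(v,3))
E
python3 tm.py
```

```text
15.6 [ 0.7033584  -0.19478058  0.1817321 ]
scene stub+cup shift px [-0.33 -4.33] 0.968 mm [-12.1  -8.1] -> offset [ 5.4 -1.8]
   riser shift px [ 0.   -0.17] 0.775
    light_b [ 0.   -0.17] 0.701
    stopA [0. 0.] 0.995
    cup [0. 0.] 0.993
top stub+cup shift px [-12.   3.] 0.446 mm [-8.4 27.9] -> offset [ 9.1 34.2]
   riser shift px [5.   4.83] 0.261
    light_b [0.83 0.  ] -0.243
    stopA [-5.    4.17] 0.256
    cup [0. 0.] 0.998
```

Request:
arm_command(translation=[[0.25,0,1],[0.25,0,1]], rotation=[[0,0,0],[0,0,0]], grip=[0.54,0.54])

```text
time_s: 15.9
position: [0.6941, -0.1128, 0.1816]
tcp_rot: [[0.939, -0.001, -0.343], [0.343, 0.002, 0.939], [-0.0, -1.0, 0.002]]
force: [-0.2, 0.9, -0.7]
opening: 0.232
```

Request:
arm_command(translation=[[0.25,0,1],[0.25,0,1]], rotation=[[0,0,0],[0,0,0]], grip=[0.54,0.54])

```text
time_s: 16.1
position: [0.6851, -0.0293, 0.1819]
tcp_rot: [[0.939, -0.001, -0.345], [0.345, 0.001, 0.939], [-0.0, -1.0, 0.001]]
force: [0.2, 0.0, 0.6]
opening: 0.231
```

Request:
arm_command(translation=[[0.25,0,1],[0.25,0,1]], rotation=[[0,0,0],[0,0,0]], grip=[0.54,0.54])

```text
time_s: 16.3
position: [0.6764, 0.0528, 0.182]
tcp_rot: [[0.939, -0.0, -0.345], [0.345, 0.001, 0.939], [0.0, -1.0, 0.001]]
force: [0.4, 0.4, -0.4]
opening: 0.23
```

Request:
arm_command(translation=[[0,0.4,0.5],[0,0.4,0.5],[0,0.4,0.5],[0,0.4,0.5],[0,0.4,0.5]], rotation=[[0,0.568,0],[0,0.568,0],[0,0.568,0],[0,0.568,0],[0,0.568,0]], grip=[0.54,0.54,0.54,0.54,0.54])

```text
time_s: 16.8
position: [0.6634, 0.0874, 0.1499]
tcp_rot: [[0.971, 0.0, 0.241], [-0.241, 0.0, 0.971], [0.0, -1.0, 0.0]]
force: [0.6, -0.8, 0.3]
opening: 0.23
```

Request:
arm_command(translation=[[0,0.2,0],[0,0.4,0],[0,0.6,0],[0,0.7,0],[0,0.7,0]], rotation=[[0,0,0],[0,0,0],[0,0,0],[0,0,0],[0,0,0]], grip=[0.54,0.54,0.54,0.54,0.54])

```text
time_s: 17.3
position: [0.6627, 0.0866, 0.0925]
tcp_rot: [[0.971, -0.003, 0.24], [-0.24, 0.0, 0.971], [-0.003, -1.0, -0.001]]
force: [-0.2, -0.3, -0.6]
opening: 0.233
```

Request:
arm_command(translation=[[0,0.2,0],[0,0.4,0],[0,0.6,0],[0,0.7,0],[0,0.7,0]], rotation=[[0,0,0],[0,0,0],[0,0,0],[0,0,0],[0,0,0]], grip=[0.54,0.54,0.54,0.54,0.54])

```text
time_s: 17.8
position: [0.6621, 0.0865, 0.0355]
tcp_rot: [[0.97, -0.004, 0.242], [-0.242, 0.0, 0.97], [-0.004, -1.0, -0.001]]
force: [-0.4, 0.5, -0.3]
opening: 0.235
```

Request:
arm_command(translation=[[-0.05,0,0],[-0.12,0,0],[-0.2,0,0],[-0.27,0,0],[-0.32,0,0]], rotation=[[0,0,0],[0,0,0],[0,0,0],[0,0,0],[0,0,0]], grip=[0.54,0.54,0.54,0.54,0.54])

```text
time_s: 18.3
position: [0.6381, 0.0929, 0.0382]
tcp_rot: [[0.97, 0.0, 0.242], [-0.242, 0.0, 0.97], [0.0, -1.0, 0.0]]
force: [-0.0, 0.5, 0.7]
opening: 0.23
```

Request:
arm_command(translation=[[-0.03,0,0.012],[-0.055,0,0.012],[-0.08,0,0.012],[-0.105,0,0.012],[-0.13,0,0.012]], rotation=[[0,0,0],[0,0,0],[0,0,0],[0,0,0],[0,0,0]], grip=[0.54,0.54,0.54,0.54,0.54])

```text
time_s: 18.8
position: [0.6289, 0.0961, 0.0377]
tcp_rot: [[0.97, 0.0, 0.242], [-0.242, -0.0, 0.97], [0.0, -1.0, 0.0]]
force: [0.1, 0.0, 0.6]
opening: 0.233
```

Request:
arm_command(translation=[[-0.03,0,0],[-0.06,0,0],[-0.09,0,0],[-0.115,0,0],[-0.115,0,0]], rotation=[[0,0,0],[0,0,0],[0,0,0],[0,0,0],[0,0,0]], grip=[0.54,0.54,0.54,0.54,0.54])

```text
time_s: 19.3
position: [0.6201, 0.0983, 0.0379]
tcp_rot: [[0.97, 0.0, 0.242], [-0.242, -0.0, 0.97], [0.0, -1.0, 0.0]]
force: [0.6, 0.9, -0.1]
opening: 0.228
```

Request:
arm_command(translation=[[0.05,0,0],[0.2,0,0],[0.5,0,0],[0.5,-0.5,0],[0.5,-1,0]], rotation=[[0,0,0],[0,0,0],[0,0,0],[0,0,0],[0,0,0]], grip=[0.54,0.54,0.54,0.54,0.54])

```text
time_s: 19.8
position: [0.6578, 0.0883, 0.1158]
tcp_rot: [[0.97, -0.006, 0.243], [-0.243, 0.0, 0.97], [-0.006, -1.0, -0.001]]
force: [0.9, -0.1, 0.5]
opening: 0.229
```

Request:
arm_command(translation=[[0,-0.5,-1],[0,-1,-1],[0,-1,-1]], rotation=[[0,0,0],[0,0,0],[0,0,0]], grip=[0.54,0.54,0.54])

```text
time_s: 20.1
position: [0.6411, 0.0083, 0.2019]
tcp_rot: [[0.97, 0.006, 0.244], [-0.244, -0.002, 0.97], [0.006, -1.0, -0.0]]
force: [1.2, 0.5, 0.5]
opening: 0.232
```

Request:
arm_command(translation=[[0,0,-1],[0,0,-1]], rotation=[[0,0,0],[0,0,0]], grip=[0.54,0.54])

```text
time_s: 20.3
position: [0.6198, -0.0682, 0.1984]
tcp_rot: [[0.97, 0.001, 0.242], [-0.242, -0.001, 0.97], [0.001, -1.0, -0.001]]
force: [-0.3, 0.5, 0.1]
opening: 0.232
```

Request:
arm_command(translation=[[0,0,-1],[0,0,-1]], rotation=[[0,0,0],[0,0,0]], grip=[0.54,0.54])

```text
time_s: 20.5
position: [0.5998, -0.1464, 0.1973]
tcp_rot: [[0.97, -0.001, 0.243], [-0.243, -0.0, 0.97], [-0.001, -1.0, -0.0]]
force: [0.8, -0.3, -0.2]
opening: 0.231
```

Request:
arm_command(translation=[[0,-0.4,-1],[0,-0.4,-1],[0,-0.4,-1]], rotation=[[0,0,0],[0,0,0],[0,0,0]], grip=[0.54,0.54,0.54])

```text
time_s: 20.8
position: [0.5817, -0.2268, 0.2313]
tcp_rot: [[0.969, 0.003, 0.247], [-0.247, -0.003, 0.969], [0.004, -1.0, -0.003]]
force: [0.6, -0.8, -0.7]
opening: 0.229
```

```bash
python3 tm.py
```

```text
20.8 [ 0.5817432  -0.22676057  0.23130975]
scene stub+cup shift px [ 0.83 -5.  ] 0.982 mm [-15.3  -7.3] -> offset [ 2.2 -1. ]
   riser shift px [0. 0.] 0.778
    light_b [0. 0.] 0.668
    stopA [0. 0.] 0.995
    cup [0. 0.] 0.992
top stub+cup shift px [2.83 6.67] 0.964 mm [-15.8  -7.5] -> offset [ 1.7 -1.2]
   riser shift px [ 0.5 -0.5] 0.411
    light_b [5. 5.] 0.017
    stopA [ 0.17 -0.17] 0.88
    cup [0. 0.] 0.998
```

Request:
arm_command(translation=[[0,0,1],[0,0,1]], rotation=[[0,0,0],[0,0,0]], grip=[0.54,0.54])

```text
time_s: 21.1
position: [0.6002, -0.1405, 0.2285]
tcp_rot: [[0.97, -0.003, 0.242], [-0.242, 0.003, 0.97], [-0.003, -1.0, 0.003]]
force: [-0.2, -0.1, 0.1]
opening: 0.232
```

Request:
arm_command(translation=[[0,0,1],[0,0,1]], rotation=[[0,0,0],[0,0,0]], grip=[0.54,0.54])

```text
time_s: 21.3
position: [0.6195, -0.0612, 0.2285]
tcp_rot: [[0.971, -0.003, 0.239], [-0.239, 0.003, 0.971], [-0.003, -1.0, 0.002]]
force: [-0.2, -0.4, -0.6]
opening: 0.231
```

Request:
arm_command(translation=[[0,0,1],[0,0,1]], rotation=[[0,0,0],[0,0,0]], grip=[0.54,0.54])

```text
time_s: 21.5
position: [0.6386, 0.0167, 0.2285]
tcp_rot: [[0.971, -0.003, 0.238], [-0.238, 0.002, 0.971], [-0.003, -1.0, 0.002]]
force: [0.3, -0.9, -0.3]
opening: 0.23
```

Request:
arm_command(translation=[[0,0.3,1],[0,0.6,1],[0,0.7,1],[0,0.7,1]], rotation=[[0,0,0],[0,0,0],[0,0,0],[0,0,0]], grip=[0.54,0.54,0.54,0.54])

```text
time_s: 21.9
position: [0.6561, 0.091, 0.1705]
tcp_rot: [[0.971, -0.007, 0.238], [-0.238, -0.0, 0.971], [-0.007, -1.0, -0.002]]
force: [0.1, -0.7, 0.8]
opening: 0.234
```

Request:
arm_command(translation=[[0.06,0.2,0],[0.06,0.4,0],[0.06,0.6,0],[0.06,0.8,0],[0.06,0.8,0]], rotation=[[0,0,0],[0,0,0],[0,0,0],[0,0,0],[0,0,0]], grip=[0.54,0.54,0.54,0.54,0.54])

```text
time_s: 22.4
position: [0.6622, 0.0858, 0.1076]
tcp_rot: [[0.97, -0.004, 0.244], [-0.244, -0.0, 0.97], [-0.004, -1.0, -0.001]]
force: [-0.8, -0.0, 0.2]
opening: 0.231
```

Request:
arm_command(translation=[[0,0.2,0],[0,0.4,0],[0,0.6,0],[0,0.75,0],[0,0.8,0]], rotation=[[0,0,0],[0,0,0],[0,0,0],[0,0,0],[0,0,0]], grip=[0.54,0.54,0.54,0.54,0.54])

```text
time_s: 22.9
position: [0.6621, 0.0875, 0.0434]
tcp_rot: [[0.97, -0.004, 0.242], [-0.242, 0.0, 0.97], [-0.004, -1.0, -0.001]]
force: [-0.2, 0.1, 0.3]
opening: 0.227
```

Request:
arm_command(translation=[[0,0,0],[0,0,0]], rotation=[[0,0,0],[0,0,0]], grip=[0.54,0.54])

```text
time_s: 23.1
position: [0.6639, 0.0876, 0.046]
tcp_rot: [[0.97, 0.001, 0.242], [-0.242, -0.0, 0.97], [0.001, -1.0, 0.0]]
force: [-0.8, -0.3, 0.4]
opening: 0.23
```

Request:
arm_command(translation=[[0,0.1,0],[-0.08,0.1,0.005],[-0.16,0.1,0.005],[-0.25,0.1,0.005],[-0.33,0.1,0.005]], rotation=[[0,0,0],[0,0,0],[0,0,0],[0,0,0],[0,0,0]], grip=[0.54,0.54,0.54,0.54,0.54])

```text
time_s: 23.6
position: [0.6371, 0.0945, 0.038]
tcp_rot: [[0.97, -0.0, 0.242], [-0.242, 0.0, 0.97], [-0.0, -1.0, -0.0]]
force: [0.1, 0.5, 0.1]
opening: 0.228
```

Request:
arm_command(translation=[[-0.06,0,0],[-0.12,0,0],[-0.16,0,0],[-0.19,0,0],[-0.21,0,0]], rotation=[[0,0,0],[0,0,0],[0,0,0],[0,0,0],[0,0,0]], grip=[0.54,0.54,0.54,0.54,0.54])

```text
time_s: 24.1
position: [0.6216, 0.0984, 0.0378]
tcp_rot: [[0.97, 0.0, 0.242], [-0.242, -0.0, 0.97], [0.0, -1.0, 0.0]]
force: [0.2, 0.1, -0.3]
opening: 0.227
```

Request:
arm_command(translation=[[-0.012,0,0.003],[-0.024,0,0.003],[-0.036,0,0.003],[-0.042,0,0.003],[-0.042,0,0.003]], rotation=[[0,0,0],[0,0,0],[0,0,0],[0,0,0],[0,0,0]], grip=[0.54,0.54,0.54,0.54,0.54])

```text
time_s: 24.6
position: [0.6189, 0.0992, 0.0379]
tcp_rot: [[0.97, 0.001, 0.242], [-0.242, -0.0, 0.97], [0.001, -1.0, 0.0]]
force: [1.3, -0.8, 0.0]
opening: 0.231
```

Request:
arm_command(translation=[[0.05,0,0],[0.2,0,0],[0.5,0,0],[0.5,-0.5,0],[0.5,-1,0]], rotation=[[0,0,0],[0,0,0],[0,0,0],[0,0,0],[0,0,0]], grip=[0.54,0.54,0.54,0.54,0.54])

```text
time_s: 25.1
position: [0.6561, 0.0895, 0.1157]
tcp_rot: [[0.97, -0.006, 0.243], [-0.243, 0.001, 0.97], [-0.006, -1.0, -0.001]]
force: [0.2, -0.3, -0.4]
opening: 0.231
```

Request:
arm_command(translation=[[0,-0.5,-1],[0,-1,-1],[0,-1,-1]], rotation=[[0,0,0],[0,0,0],[0,0,0]], grip=[0.54,0.54,0.54])

```text
time_s: 25.4
position: [0.6394, 0.0095, 0.2019]
tcp_rot: [[0.97, 0.006, 0.244], [-0.244, -0.001, 0.97], [0.006, -1.0, 0.0]]
force: [0.9, 0.8, 0.6]
opening: 0.23
```

Request:
arm_command(translation=[[0,0,-1],[0,0,-1]], rotation=[[0,0,0],[0,0,0]], grip=[0.54,0.54])

```text
time_s: 25.6
position: [0.6181, -0.067, 0.1983]
tcp_rot: [[0.97, 0.0, 0.242], [-0.242, -0.001, 0.97], [0.001, -1.0, -0.0]]
force: [0.7, 0.1, -0.5]
opening: 0.229
```

Request:
arm_command(translation=[[0,0,-1],[0,0,-1]], rotation=[[0,0,0],[0,0,0]], grip=[0.54,0.54])

```text
time_s: 25.8
position: [0.5982, -0.1452, 0.1972]
tcp_rot: [[0.97, -0.001, 0.243], [-0.243, 0.0, 0.97], [-0.001, -1.0, -0.0]]
force: [-0.1, 0.0, -0.0]
opening: 0.226
```

Request:
arm_command(translation=[[0,-0.4,-1],[0,-0.4,-1],[0,-0.4,-1],[0,-0.4,-1]], rotation=[[0,0,0],[0,0,0],[0,0,0],[0,0,0]], grip=[0.54,0.54,0.54,0.54])

```text
time_s: 26.2
position: [0.5795, -0.2208, 0.2293]
tcp_rot: [[0.97, -0.001, 0.244], [-0.244, 0.002, 0.97], [-0.001, -1.0, 0.001]]
force: [0.2, 0.4, -0.3]
opening: 0.234
```

```bash
python3 tm.py; python3 m.py; ls -t pics | head -1
```

```text
26.2 [ 0.57946309 -0.22076903  0.22933658]
scene stub+cup shift px [ 1.5  -5.33] 0.969 mm [-17.   -6.8] -> offset [ 0.5 -0.5]
   riser shift px [0. 0.] 0.779
    light_b [ 0.   -0.17] 0.646
    stopA [0. 0.] 0.995
    cup [0. 0.] 0.992
top stub+cup shift px [2.5  7.17] 0.974 mm [-17.   -6.8] -> offset [ 0.5 -0.5]
   riser shift px [ 0.33 -0.17] 0.446
    light_b [4.33 2.17] 0.048
    stopA [ 0.   -0.17] 0.94
    cup [0. 0.] 0.998
26.3 [ 0.5793605  -0.21908453  0.22870486]
scene [0.5887 0.1088] [0.5936 0.11  ] corr mm [ 1.7 -1.5]
  net [[ 0.5154 -0.1635  0.04  ]]
  net [[0.5819 0.1063 0.04  ]]
top [0.5863 0.1051] [0.5872 0.1056] corr mm [0.4 0.4]
  net [[0.5851 0.107  0.04  ]]
  net [[ 0.5306 -0.4426  0.04  ]]
m_26.30.png
```

View pics/m_26.30.png

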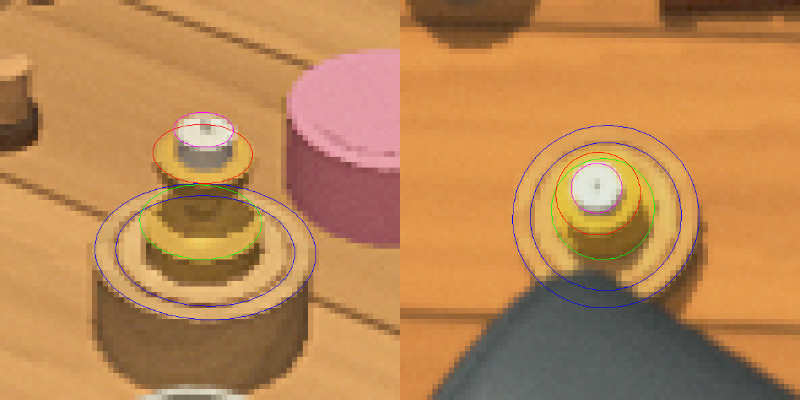

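The candlestick stands upright and centred: in the top view the stub is at (596,186), inside rim circle centred near (607,216), and in the scene view the foot sits in the middle of the dark ring. The gripper is well clear, so I'm handing in.

```bash
python3 -c "
from rig import bot
print(bot.hand_in()); print(bot.read_state()['time_s'])"
```

```text
the job is handed in; nothing more can be done
None
the job is handed in; nothing more can be done
```

The off-centre candlestick now stands upright and free on its riser, about 0.7 mm from the middle by my best measurement. I nudged it there in three slow pushes with the fingertips about 6 mm above the riser top. The measured force during the pushes was about 2 N. I handed in at about 26 s of the 43 s allowed.

**Fingertip height:** the pictures showed the fingertips higher than the stated geometry says. I lowered them onto a bare patch of table to check, with a force of about 19 N. They turned out about 31 mm higher than reported, so I corrected for that before pushing.

**Candlestick position:** tracking the candle's movement gave the same offset, (0.5, −0.5) mm, in both cameras. The separate outline fits were noisier and disagreed slightly:

| Check | Offset x, y (mm) |
|---|---|
| Outline fit, top camera | (0.4, 0.4) |
| Outline fit, scene camera | (1.7, −1.5) |

**Left alone:** the riser, tasting cup and the cork stopper I tracked showed no shift in the scene picture. In the top picture the arm hid part of the riser and the other candlestick, so their tracking scores there were too low to count. The other candlestick showed no real shift in the scene picture, though its match score was only 0.65. I did not re-measure the bottle, decanter, corkscrew or second stopper at the end; the arm was kept clear of them throughout.

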